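# Feel along the record case's front rail for its release groove and press it

### The arm

A 6-joint arm with a two-finger parallel gripper is mounted at the origin on the work surface. World frame = base frame: x ahead of the robot, y to its left, z up, the work surface at z = 0. Lengths are in mm, angles in rad, forces in N, time in s.
With the tool pointing down it reaches from about 425 to 950 mm from the base axis. Payload 3.5 kg.
Tool frame: the origin (TCP) lies between the finger pads; the fingertips stand 19 mm ahead of it and the grasp point (between the pads) is the TCP; z points along the fingers, x is the direction in which the jaws open and shut, and the axes are right-handed (so a half turn about z gives the same grasp; the last joint's range is limited). The gripper opens to 85 mm and grips with 20 to 120 N. Pads are 22 mm wide; open, the fingers measure 114 mm over their backs; the gripper's body (76 mm by 85 mm) begins 54 mm behind the grasp point. The pads swing forward as they close: fully open they stand 13 mm farther back than shut.
Start: joints at [-0.15, 0.286, 1.577, -0, 1.279, -0.15], TCP at [674.986, 0.032, 250.325] pointing down, gripper open.
Joint ranges: [-2.77, 2.77], [-0.9, 2.22], [0.21, 2.48], [-1.53, 4.67], [0.24, 2.81], [-2.84, 2.84]. Speed limits (rad/s): [2.79, 2.79, 3.14, 3.14, 3.14, 3.14].

### API

Orientations are given as a unit quaternion [x, y, z, w].
In Python, from bench import state, snapshot, camera_params, sign_off gives the robot as it stands. The module is installed in compiled form; this text tells all that it offers.
- The arm moves only by the tool carry_out, never from a script. Its argument "increments" is a list of rows, each an object of numbers: "ax", "ay", "az": the turn, a rotation vector about the tool's x, y, z in units of 6 degrees (1.0 is 6 degrees); "tx", "ty", "tz": the shift along the tool's x, y, z in units of 40 mm (1.0 is 40 mm); "gripper": the gripper's target within -1 to 1 (shut at 1, half-way at 0, fully open at -1). In form: [{"ax": .., "ay": .., "az": .., "tx": .., "ty": .., "tz": .., "gripper": ..}, ...]. A call has 1 to 5 rows; each row is the pose to reach, as a shift and turn from the pose commanded when the call began, along the tool's axes at that moment; what a row does not reach only later rows make up. A row lasts 1/8 s, in which the tool goes at most 62.5 mm and 10.7 degrees, less where a joint would pass 70% of its speed; a pose out of reach is approached as far as the arm can. A call with a gripper value outside its range is refused whole. The fingers move at their own pace and stop on an object; "squeeze" is the grip in N (left out, the last holds). Time passes only in rows, so rows that repeat a pose let the fingers close. It gives the time, the measured TCP pose, the force and the opening at its end, in the units of the state.
- state(): the state, without advancing time (a new reading comes with each control period).
- snapshot(name): name is "scene" or "side" or "wrist"; returns the picture (400x640x3 uint8, red, green, blue); there is no depth.
- camera_params(name): a dict with "mtx" (3x3 intrinsics, pixels), "world_to_cam" (4x4, takes a point from world to camera coordinates). Camera axes: x right, y down, z forward; pixel columns grow to the right and rows downward; lengths in mm; the calibration is good to about 2 mm. A picture is of the moment at which its call begins: read the wrist's pose just before it. camera_params takes no time and is no camera call; for the wrist camera it gives the pose at the moment of the call.
- sign_off(): hands the job in, once; it reports no verdict.
The state is a dict: "clock": time; "joint_positions": joint angles; "qvel": joint speeds; "joint_torque": joint torques, N m; "tool_pos": TCP position; "tool_rot": TCP orientation; "wrist_force": force on the tool from outside, world axes, zero at the start; "torque": the same for the moment, N m; "width": finger opening in mm.
Only numpy, scipy, OpenCV 4.12 (cv2) and the standard library are available. Lean on these libraries where they do the work, as an engineer would, in place of code of your own. Each camera call takes 0.05 s, during which the arm holds its last target. There are 200 camera calls.

### The job

The lid of the black record case is held by a concealed catch. With a fingertip on the wooden front rail, start right beside either corner cap and feel along the top of the rail towards its middle until you find the groove, then press the catch plate inside the groove all the way down so that the lid pops ajar and stays so; take the hand away. Do not touch the lid itself, and leave the things standing around the case where they are.

Things in the scene. Friction and masses are not known exactly. Their poses are not given: they have to be found in the camera images.
- case: Black flat record case, fixed to the table, 320 mm deep (x), 480 mm wide (y), 104 mm high with its shut lid. Origin: on the table, under its middle; x points away from its front, y to the left as the robot sees it, z up. Along its front runs a dark wooden rail: x = -165 to -121 mm, y = -135 to +135 mm, flat top at z = 92 mm. Behind it the case is level with the rail up to the lid.
- rail_mid (a point): Middle of the rail's top (case x -143, y 0, z 92 mm). Axes as the case. One groove is cut right across the rail and open to the front: 46 mm wide along y, centre anywhere from y = -50 to +50 mm, different each time and not given: find it. The catch plate lies 8 mm down in it.
- rail_left (a point): Point on the rail's top and middle line at its left end (y = +135 mm), where a black corner cap, 2 mm higher than the rail, begins and runs on to y = 240 mm. Start feeling the rail with the finger close beside this cap (its middle within 30 mm of this point) or beside the other one.
- rail_right (a point): The same at the rail's right end (y = -135 mm).
- release (a joint): Catch plate, of the rail's wood, the whole floor of the groove (46 x 42 mm of it seen). Value in m: 0 = up (8 mm below the rail's top), 0.008 = fully down at its stop (16 mm below). It takes about 4 to 7 N, has no return spring and stays where it is left. Pressing it lifts the lid by 0.006 rad per mm.
- lid: Black lid, 235 mm deep, 480 mm wide, 12 mm thick, hinged along its far edge. Origin: middle of its front edge, at the lid's underside; axes as the case when shut. Shut, its front edge is at case x = -85 mm, 58 mm behind the rail's middle line; top at z = 104 mm. With the catch fully down its front edge stands 11 mm higher (0.05 rad).
- oilcan_mid (a point): Bystander: small brass oil can, 58 mm across, 85 mm high, loose; point on its axis 30 mm up.
- wrench: Bystander: steel wrench lying flat, 160 mm long along its x, loose; origin under its middle.
- mug_mid (a point): Bystander: white mug, 76 mm across, 85 mm high, loose; point at its centre, 42 mm up.
- jar_mid (a point): Bystander: amber glass jar with a brass cap, 60 mm across, 80 mm high, loose; point at its centre, 40 mm up.

How it is judged (in metres and radians):
On the way, in this order (a step that is already met when the one before it is completed fails the run):
1. a finger touches the rail beside a corner cap (within about 35 mm of it), catch not yet pressed (contact force between the fingers and case above 0.2 N and value of joint release below 0.0025 m and (y of the grasp point in the frame of case between 0.098 and 0.16 m or y of the grasp point in the frame of case between -0.16 and -0.098 m) and x of the grasp point in the frame of case between -0.185 and -0.105 m and z of the grasp point in the frame of case above 0.085 m), for 0.05 s.
2. a finger touches the rail farther in (40 to 65 mm from a corner cap), outside the groove, catch not yet pressed (contact force between the fingers and case above 0.2 N and value of joint release below 0.0025 m and (y of the grasp point in the frame of case between 0.07 and 0.095 m or y of the grasp point in the frame of case between -0.095 and -0.07 m) and x of the grasp point in the frame of case between -0.185 and -0.105 m and z of the grasp point in the frame of case above 0.085 m), for 0.02 s.
3. the catch plate is pressed down by a finger (value of joint release above 0.0062 m and contact force between the fingers and case above 0.5 N), for 0.05 s.
At the end, for the whole second after the job is handed in: The catch plate stays at least 6.2 mm down (of 8), the lid stands ajar (over 0.035 rad) and at rest, and the oil can, wrench, mug and jar are within 30 mm of where they were (value of joint release above 0.0062 m and angle between lid's own z axis and vertical above 0.035 rad and angular speed of lid below 0.05 rad/s and distance of each of oilcan_mid, wrench, mug_mid, jar_mid from where it was at the start of the episode below 0.03 m); the robot touches nothing.
It fails at once if the gripper or arm touches the lid (over 1 N) (contact force between any of the fingers, the arm and lid above 1 N).
It fails at once if a bystander is lifted, carried or pushed more than 30 mm (distance of any of oilcan_mid, wrench, mug_mid, jar_mid from where it was at the start of the episode above 0.03 m).
It also fails if it takes over 58 s, if anything falls off the work surface, if the arm or the gripper's body presses on something with over 40 N, if the wrist force passes 120 N, or if a joint passes its speed limit or range.

## Working session

There is one attempt and no reset: what is moved stays moved. The work goes in short steps, Python scripts to look and compute and a tool call to move; the robot and the scene stay as the last step left them, time stands still between calls to the robot, and variables do not carry over. Pictures are saved under pics/ and viewed, about 8 in all and at most 12, crops included, and the job is handed in when it is done.

Besides the shell and the picture viewer there is one more tool, called after "Request:" as name(argument=value, ...) on one line, values as JSON. carry_out: Moves the arm, as the interface text tells. Its arguments: {"type":"object","properties":{"increments":{"type":"array"},"squeeze":{"type":"number"}},"required":["increments"]}

```bash
mkdir -p pics
python3 - <<'E'
from bench import *
import cv2,numpy as np
for n in ("scene","side"):
    cv2.imwrite(f"pics/{n}0.png",snapshot(n)[:,:,::-1])
    c=camera_params(n); print(n,np.round(c["mtx"],1).tolist(),np.round(c["world_to_cam"],4).tolist())
print(state())
E
```

```text
scene [[502.2, 0.0, 320.6], [0.0, 502.2, 193.5], [0.0, 0.0, 1.0]] [[0.1826, 0.9831, 0.0157, -111.2318], [0.8152, -0.1425, -0.5614, -378.1509], [-0.5496, 0.1153, -0.8274, 1616.4325], [0.0, 0.0, 0.0, 1.0]]
side [[407.3, 0.0, 321.3], [0.0, 407.3, 205.1], [0.0, 0.0, 1.0]] [[0.9336, -0.3582, -0.0125, -501.3094], [-0.235, -0.5856, -0.7758, 209.555], [0.2706, 0.7272, -0.6308, 823.8321], [0.0, 0.0, 0.0, 1.0]]
{'clock': 0.1, 'joint_positions': array([-1.50023018e-01,  2.87102328e-01,  1.57802998e+00,  2.20527091e-06,
        1.27859232e+00, -1.50010915e-01]), 'qvel': array([-0.00092705, -0.00216822, -0.00444315,  0.00032296,  0.0004047 ,
       -0.00163292]), 'joint_torque': array([ 1.14915063e-03, -4.07295120e+01, -2.93698221e+01, -1.06323112e-04,
        3.42678482e-03, -4.41654265e-06]), 'tool_pos': array([6.74449000e+02, 9.78361201e-02, 2.49068949e+02]), 'tool_rot': array([ 9.99999432e-01, -6.37010120e-06, -1.05385896e-03, -1.60361039e-04]), 'wrist_force': array([-0.22300807,  0.90519229,  0.23919235]), 'torque': array([ 0.00057843,  0.00014165, -0.00885364]), 'width': 85.7260540637615}
```

View pics/scene0.png

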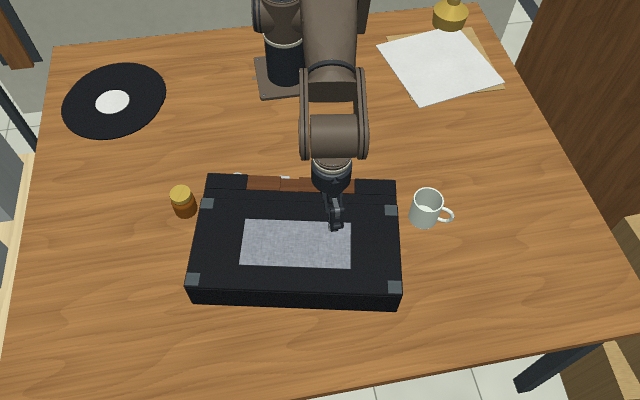

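View pics/side0.png

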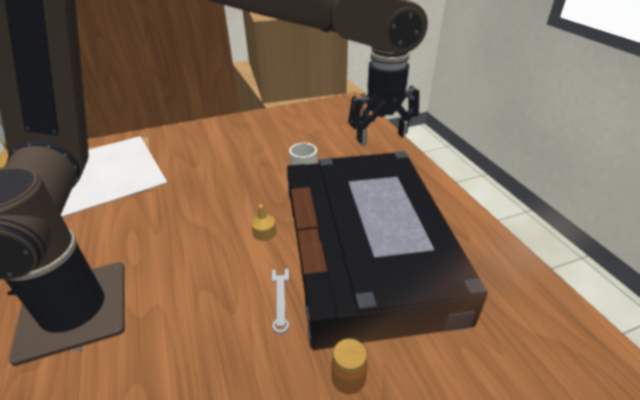

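The scene view shows the case with its rail (rows ~176–192, columns ~247–355), the jar at (183,200) and the mug at (427,208). The side view shows the rail from (300,188) to (320,272), with the oil can at (263,222) and the wrench at (281,300). I'll enlarge both rails.

Run:
```python
import cv2,numpy as np
a=cv2.imread("pics/side0.png")[145:345,240:490]
b=cv2.imread("pics/scene0.png")[160:320,175:415]
a=cv2.resize(a,None,fx=3,fy=3,interpolation=cv2.INTER_CUBIC); a=np.clip(a*1.6,0,255).astype(np.uint8)
b=cv2.resize(b,None,fx=3.3,fy=3.3,interpolation=cv2.INTER_CUBIC); b=np.clip(b*1.6,0,255).astype(np.uint8)
cv2.imwrite("pics/side0c.png",a);cv2.imwrite("pics/scene0c.png",b)
```

```text
(no output)
```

View pics/side0c.png

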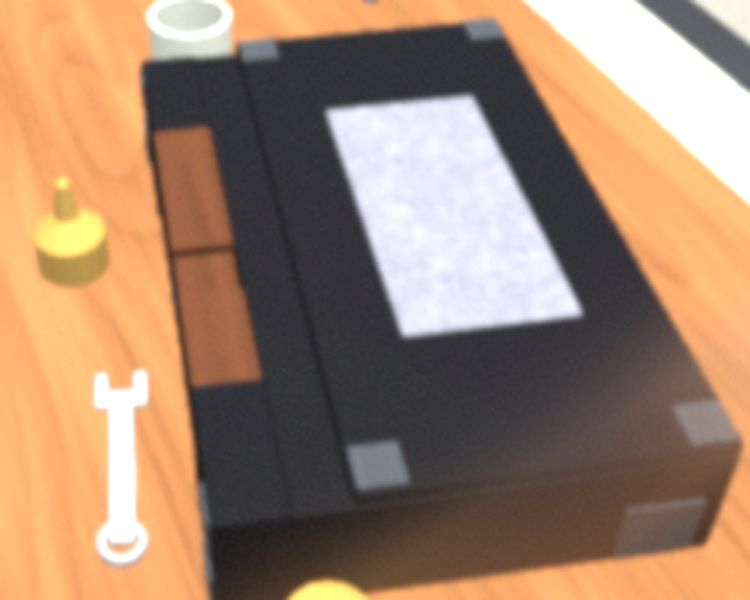

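View pics/scene0c.png

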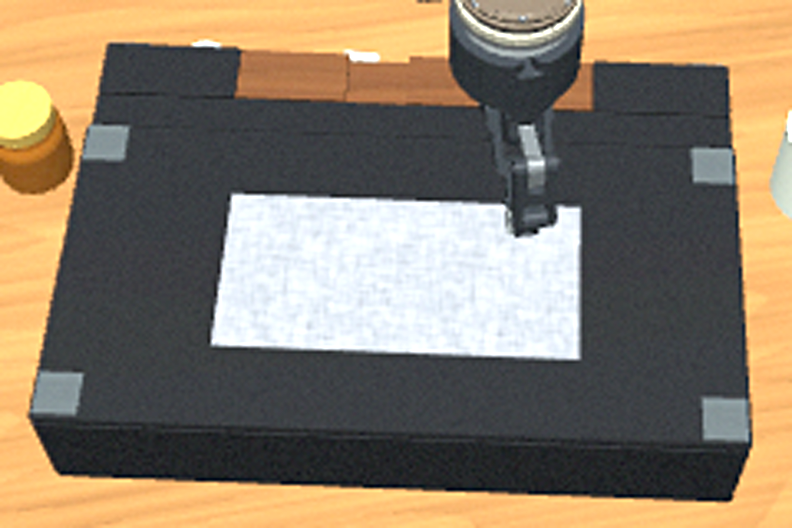

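```bash
cat > fit.py <<'E'
from bench import *
import numpy as np
from scipy.optimize import least_squares
def proj(n,P):
    c=camera_params(n);P=np.atleast_2d(P);q=P@c["world_to_cam"][:3,:3].T+c["world_to_cam"][:3,3]
    q=q@c["mtx"].T;return q[:,:2]/q[:,2:]
def ray(n,px,z):
    c=camera_params(n);R,t=c["world_to_cam"][:3,:3],c["world_to_cam"][:3,3]
    d=R.T@np.linalg.solve(c["mtx"],[px[0],px[1],1]);o=-R.T@t
    return o+d*(z-o[2])/d[2]
E
python3 - <<'E'
from fit import *
S=lambda u,v:(u/3+240-1/3,v/3+145-1/3)
C=lambda u,v:(u/3.3+175-.35,v/3.3+160-.35)
obs=[("side",S(155,130),(-165,135,92)),("side",S(209,126),(-121,135,92)),("side",S(262,380),(-121,-135,92)),("side",S(193,387),(-165,-135,92)),
("side",S(240,43),(-85,240,104)),("side",S(498,20),(150,240,104)),("side",S(357,490),(-85,-240,104)),("side",S(738,437),(150,-240,104)),
("scene",C(33,415),(150,-240,104)),("scene",C(750,442),(150,240,104)),("scene",C(240,50),(-165,-135,92)),("scene",C(236,97),(-121,-135,92)),
("scene",C(593,109),(-121,135,92)),("scene",C(594,63),(-165,135,92))]
def W(p,q):
    c,s=np.cos(p[2]),np.sin(p[2]);return np.array([p[0]+c*q[0]-s*q[1],p[1]+s*q[0]+c*q[1],q[2]])
f=lambda p:np.concatenate([proj(n,W(p,q))[0]-u for n,u,q in obs])
r=least_squares(f,[750,0,0],loss="soft_l1");p=r.x;print(p,np.round(f(p).reshape(-1,2),1).tolist())
def inv(w):
    c,s=np.cos(p[2]),np.sin(p[2]);d=w[:2]-p[:2];return np.round([c*d[0]+s*d[1],-s*d[0]+c*d[1]],1)
for u in [(175,250),(235,245)]:print("side line",inv(ray("side",S(*u),92)),inv(ray("side",S(*u),84)))
for u in [(347,55),(345,100),(410,60),(408,103)]:print("scene",inv(ray("scene",C(*u),92)),inv(ray("scene",C(*u),84)))
for q in [(-143,y,92) for y in(118,85,-27,-85,-118)]:print(q,np.round(W(p,q),1))
print("bystanders",inv(ray("scene",(427,192),85)),inv(ray("scene",(181,190),80)),inv(ray("side",(263,215),60)),inv(ray("side",(281,300),5)))
E
```

```text
[ 6.31802073e+02 -6.27807260e+01 -2.18217444e-01] [[-0.5, 0.2], [-0.3, -0.3], [-0.3, -1.6], [-0.3, -1.1], [-2.1, -1.4], [-0.7, -1.7], [-1.3, 0.6], [2.8, 0.9], [-2.3, 1.1], [1.0, 1.5], [0.4, 0.2], [-0.4, 0.1], [-0.5, 0.5], [-0.9, 0.2]]
side line [-162.6   -8.9] [-1.621e+02 -1.000e-01]
side line [-119.9  -10.6] [-118.7   -1.8]
scene [-164.5  -53.4] [-170.3  -54.3]
scene [-122.4  -51.5] [-127.9  -52.4]
scene [-162.    -4.6] [-167.8   -5.1]
scene [-121.8   -3.7] [-127.3   -4.2]
(-143, 118, 92) [517.7  83.4  92. ]
(-143, 85, 92) [510.6  51.2  92. ]
(-143, -27, 92) [486.3 -58.2  92. ]
(-143, -85, 92) [ 473.8 -114.8   92. ]
(-143, -118, 92) [ 466.6 -147.    92. ]
bystanders [-137.8  320.2] [-119.3 -299.5] [-236.6   84.3] [-213.5 -123.7]
```

The fit puts the case at (632, -63), yaw -0.218 rad, with the groove at case y ≈ -52 to -5, so its centre is near -28. I'll start from the right cap, jaws shut and aligned with the case.

Request:
carry_out(increments=[{"tx": -1.3,"ty": 0.92,"tz": 0.2,"az": 0.6,"gripper": 1},{"tx": -2.6,"ty": 1.84,"tz": 0.6,"az": 1.2,"gripper": 1},{"tx": -3.9,"ty": 2.75,"tz": 1.2,"az": 2.08,"gripper": 1},{"tx": -5.2,"ty": 3.68,"tz": 1.8,"az": 2.08,"gripper": 1},{"tx": -5.2,"ty": 3.68,"tz": 2,"az": 2.08,"gripper": 1}], squeeze=30)

```text
invalid input
```

Request:
carry_out(increments=[{"gripper": 1},{"gripper": 1},{"gripper": 1},{"gripper": 1},{"gripper": 1}])

```text
invalid input
```

Request:
carry_out(increments=[{"ax": 0,"ay": 0,"az": 0.6,"tx": -1.3,"ty": 0.92,"tz": 0.2,"gripper": 1},{"ax": 0,"ay": 0,"az": 1.2,"tx": -2.6,"ty": 1.84,"tz": 0.6,"gripper": 1},{"ax": 0,"ay": 0,"az": 2.08,"tx": -3.9,"ty": 2.75,"tz": 1.2,"gripper": 1},{"ax": 0,"ay": 0,"az": 2.08,"tx": -5.2,"ty": 3.68,"tz": 1.8,"gripper": 1},{"ax": 0,"ay": 0,"az": 2.08,"tx": -5.2,"ty": 3.68,"tz": 2.0,"gripper": 1}], squeeze=30)

```text
clock: 0.72
tool_pos: [464.0, -147.8, 168.4]
tool_rot: [0.994, -0.11, -0.001, -0.001]
wrist_force: [0.6, 0.9, 0.2]
width: 0.0
```

Request:
carry_out(increments=[{"ax": 0,"ay": 0,"az": 0,"tx": 0,"ty": 0,"tz": 0,"gripper": 1},{"ax": 0,"ay": 0,"az": 0,"tx": 0,"ty": 0,"tz": 0,"gripper": 1},{"ax": 0,"ay": 0,"az": 0,"tx": 0,"ty": 0,"tz": 0,"gripper": 1}])

```text
clock: 1.1
tool_pos: [468.5, -146.9, 171.4]
tool_rot: [0.994, -0.108, 0.001, 0.0]
wrist_force: [-0.9, 0.5, -0.3]
width: 0.2
```

Run:
```python
from bench import *
import cv2
s=state();print({k:s[k].round(3).tolist() for k in("tool_pos","tool_rot","wrist_force")},s["width"],s["clock"])
c=camera_params("wrist")
im=snapshot("wrist")
cv2.imwrite("pics/w1.png",im[:,:,::-1])
```

```text
{'tool_pos': [468.517, -146.873, 171.394], 'tool_rot': [0.994, -0.108, 0.001, 0.0], 'wrist_force': [-0.949, 0.475, -0.25]} 0.1998092096293003 1.1
```

View pics/w1.png

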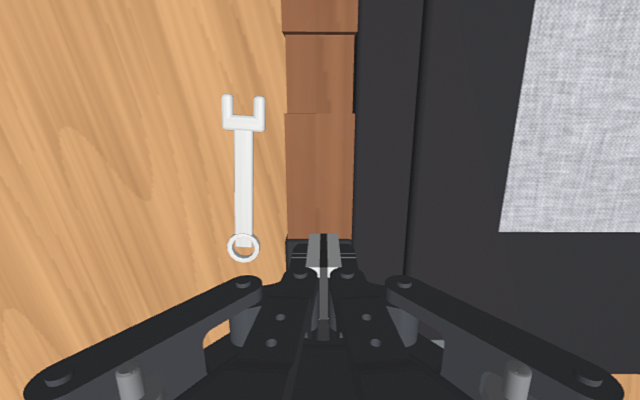

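The wrist view looks along the rail. Rail edges are at columns ~285 and 354, its right end is at row ~239, and the groove runs from row ~113 to ~33. I'll convert these to case coordinates.

Run:
```python
from fit import *
p=[631.8,-62.8,-0.2182]
c,s=np.cos(p[2]),np.sin(p[2])
def inv(w):
    d=np.array(w)[:2]-p[:2];return np.round([c*d[0]+s*d[1],-s*d[0]+c*d[1]],1)
for u,z in [((286,110),92),((354,110),92),((287,230),92),((353,230),92),((320,239),92),((320,113),92),((320,33),92),((320,33),84)]:print(u,inv(ray("wrist",u,z)))
print("tcp",inv(state()["tool_pos"]))
```

```text
(286, 110) [-163.3  -51.9]
(354, 110) [-121.7  -51.8]
(287, 230) [-165.  -130.3]
(353, 230) [-120.2 -130.3]
(320, 239) [-142.6 -136.9]
(320, 113) [-142.5  -53.6]
(320, 33) [-142.4   -9. ]
(320, 33) [-142.5   -7.3]
tcp [-141.4 -117.5]
```

Wrist and earlier fits agree: groove y ≈ -53 to -7.5, centre ≈ -30. Next I descend close to the rail beside the right cap.

Request:
carry_out(increments=[{"ax": 0,"ay": 0,"az": 0,"tx": -0.04,"ty": 0,"tz": 0.7,"gripper": 1},{"ax": 0,"ay": 0,"az": 0,"tx": -0.04,"ty": 0,"tz": 1.2,"gripper": 1},{"ax": 0,"ay": 0,"az": 0,"tx": -0.04,"ty": 0,"tz": 1.35,"gripper": 1},{"ax": 0,"ay": 0,"az": 0,"tx": -0.04,"ty": 0,"tz": 1.35,"gripper": 1}])

```text
clock: 1.65
tool_pos: [465.8, -146.7, 116.5]
tool_rot: [0.994, -0.108, -0.0, -0.0]
wrist_force: [-0.7, -0.9, 0.3]
width: 0.1
```

Request:
carry_out(increments=[{"ax": 0,"ay": 0,"az": 0,"tx": 0,"ty": 0,"tz": 0.05,"gripper": 1},{"ax": 0,"ay": 0,"az": 0,"tx": 0,"ty": 0,"tz": 0.05,"gripper": 1}])

```text
clock: 1.9
tool_pos: [465.9, -147.0, 115.0]
tool_rot: [0.994, -0.109, 0.001, 0.0]
wrist_force: [-0.3, 1.0, 0.4]
width: -0.0
```

Request:
carry_out(increments=[{"ax": 0,"ay": 0,"az": 0,"tx": 0,"ty": 0,"tz": 0.05,"gripper": 1},{"ax": 0,"ay": 0,"az": 0,"tx": 0,"ty": 0,"tz": 0.05,"gripper": 1}])

```text
clock: 2.15
tool_pos: [465.3, -146.8, 112.3]
tool_rot: [0.994, -0.109, -0.0, -0.0]
wrist_force: [0.4, -0.4, -0.5]
width: -0.1
```

Request:
carry_out(increments=[{"ax": 0,"ay": 0,"az": 0,"tx": 0,"ty": 0,"tz": 0.03,"gripper": 1},{"ax": 0,"ay": 0,"az": 0,"tx": 0,"ty": 0,"tz": 0.03,"gripper": 1}])

```text
clock: 2.4
tool_pos: [465.4, -146.8, 111.1]
tool_rot: [0.994, -0.109, -0.0, -0.0]
wrist_force: [-0.1, 0.4, -0.3]
width: -0.3
```

Request:
carry_out(increments=[{"ax": 0,"ay": 0,"az": 0,"tx": 0,"ty": 0,"tz": 0.03,"gripper": 1},{"ax": 0,"ay": 0,"az": 0,"tx": 0,"ty": 0,"tz": 0.03,"gripper": 1}])

```text
clock: 2.65
tool_pos: [465.5, -146.8, 111.0]
tool_rot: [0.994, -0.109, -0.0, -0.0]
wrist_force: [-3.5, 1.0, 6.2]
width: -0.1
```

Request:
carry_out(increments=[{"ax": 0,"ay": 0,"az": 0,"tx": 0,"ty": 0,"tz": 0.03,"gripper": 1},{"ax": 0,"ay": 0,"az": 0,"tx": 0,"ty": 0,"tz": 0.03,"gripper": 1}])

```text
clock: 2.9
tool_pos: [465.5, -146.9, 111.0]
tool_rot: [0.994, -0.108, -0.001, -0.0]
wrist_force: [-6.0, 2.2, 12.3]
width: -0.2
```

Contact shows about 12 N on the rail by the right cap, at case y ≈ -117. I'll slide inward with lighter pressure.

Request:
carry_out(increments=[{"ax": 0,"ay": 0,"az": 0,"tx": 0,"ty": -0.18,"tz": -0.02,"gripper": 1},{"ax": 0,"ay": 0,"az": 0,"tx": 0,"ty": -0.36,"tz": -0.02,"gripper": 1},{"ax": 0,"ay": 0,"az": 0,"tx": 0,"ty": -0.54,"tz": -0.02,"gripper": 1},{"ax": 0,"ay": 0,"az": 0,"tx": 0,"ty": -0.72,"tz": -0.02,"gripper": 1},{"ax": 0,"ay": 0,"az": 0,"tx": 0,"ty": -0.85,"tz": -0.02,"gripper": 1}])

```text
clock: 3.52
tool_pos: [474.1, -114.7, 111.0]
tool_rot: [0.994, -0.108, 0.002, 0.002]
wrist_force: [-1.0, -3.5, 6.6]
width: -0.1
```

Request:
carry_out(increments=[{"ax": 0,"ay": 0,"az": 0,"tx": 0,"ty": 0,"tz": 0,"gripper": 1}])

```text
clock: 3.65
tool_pos: [474.2, -114.3, 111.0]
tool_rot: [0.994, -0.108, 0.002, 0.001]
wrist_force: [-0.6, -1.6, 6.3]
width: -0.0
```

Still in contact (6 N) at y ≈ -85. I'll slide on to the groove.

Request:
carry_out(increments=[{"ax": 0,"ay": 0,"az": 0,"tx": 0,"ty": -0.25,"tz": 0,"gripper": 1},{"ax": 0,"ay": 0,"az": 0,"tx": 0,"ty": -0.5,"tz": 0,"gripper": 1},{"ax": 0,"ay": 0,"az": 0,"tx": 0,"ty": -0.75,"tz": 0,"gripper": 1},{"ax": 0,"ay": 0,"az": 0,"tx": 0,"ty": -0.75,"tz": 0,"gripper": 1}])

```text
clock: 4.15
tool_pos: [480.8, -84.4, 111.0]
tool_rot: [0.994, -0.108, 0.002, 0.001]
wrist_force: [0.2, -0.3, 6.2]
width: -0.2
```

Request:
carry_out(increments=[{"ax": 0,"ay": 0,"az": 0,"tx": 0,"ty": -0.25,"tz": 0,"gripper": 1},{"ax": 0,"ay": 0,"az": 0,"tx": 0,"ty": -0.5,"tz": 0,"gripper": 1},{"ax": 0,"ay": 0,"az": 0,"tx": 0,"ty": -0.61,"tz": 0,"gripper": 1},{"ax": 0,"ay": 0,"az": 0,"tx": 0,"ty": -0.61,"tz": 0,"gripper": 1},{"ax": 0,"ay": 0,"az": 0,"tx": 0,"ty": -0.61,"tz": 0,"gripper": 1}])

```text
clock: 4.78
tool_pos: [484.3, -60.4, 109.2]
tool_rot: [0.994, -0.109, -0.0, -0.0]
wrist_force: [-0.1, -0.2, -0.1]
width: -0.4
```

Run:
```python
from fit import *
import cv2
p=[631.8,-62.8,-0.2182];c,s=np.cos(p[2]),np.sin(p[2]);w=state()["tool_pos"];d=w[:2]-p[:2]
print(w,state()["wrist_force"],"case",c*d[0]+s*d[1],-s*d[0]+c*d[1])
a=snapshot("side")[120:320,240:460];b=snapshot("wrist")
a=cv2.resize(a,None,fx=2,fy=2);b=cv2.resize(b[:250,200:440],None,fx=1.5,fy=1.5)
o=np.zeros((400,800,3),np.uint8);o[:400,:440]=a;o[:375,440:800]=b
cv2.imwrite("pics/g.png",np.clip(o[:,:,::-1]*1.4,0,255).astype(np.uint8))
```

```text
[484.27590837 -60.39977363 109.17799131] [-0.05922103 -0.2265012  -0.07541783] case -144.54568427984208 -29.591617966686506
```

View pics/g.png

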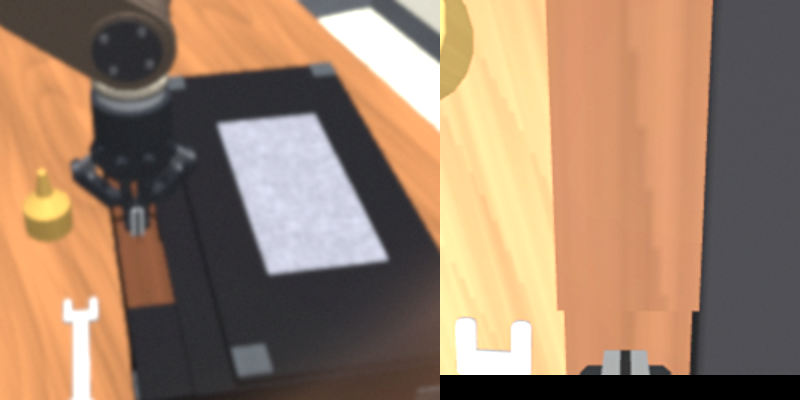

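Force fell to 0 and the tip dropped at the groove, with the TCP at case (-144.5, -29.6), which is its middle. The view shows the tip inside the groove, with the far groove edge ahead. Now I press down.

Request:
carry_out(increments=[{"ax": 0,"ay": 0,"az": 0,"tx": 0,"ty": 0,"tz": 0.06,"gripper": 1},{"ax": 0,"ay": 0,"az": 0,"tx": 0,"ty": 0,"tz": 0.12,"gripper": 1},{"ax": 0,"ay": 0,"az": 0,"tx": 0,"ty": 0,"tz": 0.2,"gripper": 1},{"ax": 0,"ay": 0,"az": 0,"tx": 0,"ty": 0,"tz": 0.2,"gripper": 1}])

```text
clock: 5.38
tool_pos: [484.6, -60.6, 101.4]
tool_rot: [0.994, -0.109, 0.0, 0.0]
wrist_force: [0.9, -0.0, 0.6]
width: 0.1
```

Request:
carry_out(increments=[{"ax": 0,"ay": 0,"az": 0,"tx": 0,"ty": 0,"tz": 0.05,"gripper": 1},{"ax": 0,"ay": 0,"az": 0,"tx": 0,"ty": 0,"tz": 0.1,"gripper": 1},{"ax": 0,"ay": 0,"az": 0,"tx": 0,"ty": 0,"tz": 0.1,"gripper": 1}])

```text
clock: 5.75
tool_pos: [484.6, -60.6, 97.5]
tool_rot: [0.994, -0.109, 0.0, 0.0]
wrist_force: [-1.6, -1.0, 2.4]
width: 0.0
```

Request:
carry_out(increments=[{"ax": 0,"ay": 0,"az": 0,"tx": 0,"ty": 0,"tz": 0.05,"gripper": 1},{"ax": 0,"ay": 0,"az": 0,"tx": 0,"ty": 0,"tz": 0.08,"gripper": 1},{"ax": 0,"ay": 0,"az": 0,"tx": 0,"ty": 0,"tz": 0.08,"gripper": 1}])

```text
clock: 6.12
tool_pos: [484.6, -60.6, 95.0]
tool_rot: [0.994, -0.109, -0.0, 0.0]
wrist_force: [-3.8, 0.4, 8.0]
width: -0.0
```

Request:
carry_out(increments=[{"ax": 0,"ay": 0,"az": 0,"tx": 0,"ty": 0,"tz": 0.04,"gripper": 1},{"ax": 0,"ay": 0,"az": 0,"tx": 0,"ty": 0,"tz": 0.04,"gripper": 1},{"ax": 0,"ay": 0,"az": 0,"tx": 0,"ty": 0,"tz": 0.04,"gripper": 1}])

```text
clock: 6.5
tool_pos: [484.7, -60.6, 94.9]
tool_rot: [0.994, -0.108, -0.001, 0.0]
wrist_force: [-6.7, 0.1, 17.0]
width: 0.0
```

The plate is at its stop: z is steady at 94.9, which is 16 mm below the rail contact height, and force is 17 N. I'll lift straight up and move away towards the robot.

Request:
carry_out(increments=[{"ax": 0,"ay": 0,"az": 0,"tx": 0,"ty": 0,"tz": -0.2,"gripper": 1},{"ax": 0,"ay": 0,"az": 0,"tx": 0,"ty": 0,"tz": -1,"gripper": 1},{"ax": 0,"ay": 0,"az": 0,"tx": 0,"ty": 0,"tz": -2.2,"gripper": 1},{"ax": 0,"ay": 0,"az": 0,"tx": 0,"ty": 0,"tz": -3.5,"gripper": 1},{"ax": 0,"ay": 0,"az": 0,"tx": 0,"ty": 0,"tz": -4,"gripper": 1}])

```text
clock: 7.12
tool_pos: [486.0, -60.8, 256.1]
tool_rot: [0.994, -0.109, 0.003, 0.0]
wrist_force: [0.0, 0.0, -0.5]
width: 0.1
```

Request:
carry_out(increments=[{"ax": 0,"ay": 0,"az": 0,"tx": 0,"ty": 0,"tz": 0,"gripper": 1},{"ax": 0,"ay": 0,"az": 0,"tx": 0,"ty": 0,"tz": 0,"gripper": 1},{"ax": 0,"ay": 0,"az": 0,"tx": 0,"ty": 0,"tz": 0,"gripper": 1},{"ax": 0,"ay": 0,"az": 0,"tx": 0,"ty": 0,"tz": 0,"gripper": 1}])

```text
clock: 7.62
tool_pos: [484.0, -60.4, 251.3]
tool_rot: [0.994, -0.109, -0.001, -0.0]
wrist_force: [0.4, 0.3, -0.3]
width: -0.1
```

Run:
```python
from fit import *
import cv2
print(state()["tool_pos"],state()["wrist_force"],state()["clock"])
a=snapshot("side")[120:400,230:500];b=snapshot("wrist")
a=cv2.resize(a,None,fx=1.6,fy=1.6);b=cv2.resize(b,(360,225))
o=np.zeros((448,800,3),np.uint8);o[:,:432]=a;o[:225,440:800]=b
cv2.imwrite("pics/end.png",np.clip(o[:,:,::-1]*1.4,0,255).astype(np.uint8))
```

```text
[484.04154476 -60.37602996 251.32605309] [ 0.36035299  0.31638087 -0.34168895] 7.625
```

View pics/end.png

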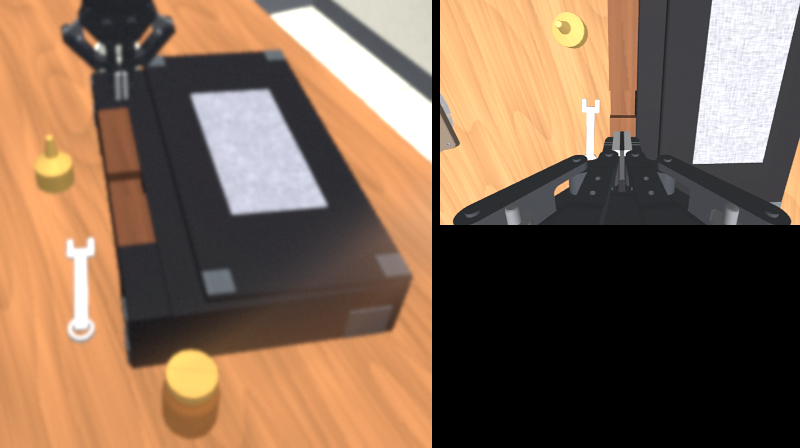

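The end view shows the groove darker and deeper, the hand clear, and the can, wrench and jar unchanged. The lid's near-right front patch (crop 205–235, 270–293) looks higher. I'll measure that shift numerically, then hand in.

Run:
```python
from fit import *
import cv2
a=cv2.cvtColor(cv2.imread("pics/side0.png"),cv2.COLOR_BGR2GRAY);b=cv2.cvtColor(snapshot("side"),cv2.COLOR_RGB2GRAY)
def sh(x,y,w,h):
    m=cv2.matchTemplate(b[y-15:y+h+15,x-15:x+w+15],a[y:y+h,x:x+w],cv2.TM_CCOEFF_NORMED);_,v,_,l=cv2.minMaxLoc(m);return l[0]-15,l[1]-15,round(v,2)
for n,r in dict(lidpatch=(350,285,35,30),wrench=(268,265,25,70),can=(248,200,32,40),jar=(328,335,45,55),mug=(285,140,20,25),casefoot=(445,308,32,24)).items():print(n,sh(*r))
d=np.array([[632-85*.976-52,-63+18-234,104]]);print("expected for +11mm",proj("side",d+[0,0,11])-proj("side",d))
print(sign_off())
```

```text
lidpatch (1, -4, 0.99)
wrench (0, 0, 1.0)
can (0, 0, 1.0)
jar (0, 0, 1.0)
mug (-5, -7, 0.43)
casefoot (0, 0, 1.0)
expected for +11mm [[ 0.28642276 -4.03775442]]
the job is handed in; nothing more can be done
None
```

The lid is ajar and I have handed the job in at about 7.7 s of the 58 s allowed; `sign_off()` gives no verdict.

**What I did:** With the jaws shut, I touched the rail beside the right cap (case y ≈ -117 mm) at up to about 12 N. I slid inward in contact past y ≈ -85 mm at about 6 N. Near the middle of the groove (y ≈ -30 mm), the force fell to zero and the tip dropped in. I pressed the plate to its stop, 16 mm below the rail's top, with 17 N. Then I lifted straight up to z ≈ 250 mm.

**Last checks:**
- **Lid:** in the side camera its front corner patch moved up 4 pixels, which matches the expected 11 mm rise.
- **Hand:** the wrist force is near zero, so the hand is clear.
- **Bystanders:** the wrench, oil can and jar show zero shift.
- **Mug:** the image match failed (score 0.43), probably because the gripper blocks that view. The hand never went near the mug, but I did not confirm its position by camera.

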